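# Shim the rocking parcel scale

### The arm

A 6-joint arm with a two-finger parallel gripper is mounted at the origin on the work surface. World frame = base frame: x ahead of the robot, y to its left, z up, the work surface at z = 0. Lengths are in mm, angles in rad, forces in N, time in s.
With the tool pointing down it reaches from about 350 to 725 mm from the base axis. Payload 4.3 kg.
Tool frame: the origin (TCP) lies midway between the tips of the shut fingers; the grasp point (between the pads) lies 19 mm behind it; z points along the fingers, y is the direction in which the jaws open and shut (so a half turn about z gives the same grasp; the last joint's range is limited). The gripper opens to 85 mm and grips with 20 to 120 N. Pads are 22 mm wide; open, the fingers measure 114 mm over their backs; the gripper's body (76 mm by 85 mm) begins 54 mm behind the grasp point. The pads swing forward as they close: fully open they stand 13 mm farther back than shut.
Start: joints at [-1.349, 0.377, 0.081, 1.274, 0, 1.46], TCP at [187.315, -543.673, 231.329] pointing down, gripper open.
Joint ranges: [-2.72, 2.72], [-0.84, 1.66], [-1.02, 1.22], [-1.77, 2.12], [-1.37, 1.28], [-3.14, 3.14]. Speed limits (rad/s): [2.57, 2.57, 3.14, 3.14, 3.14, 3.14].

### API

Orientations are given as a unit quaternion [w, x, y, z].
In Python, from station import manip gives the robot as it stands.
- The arm moves only by the tool jog_arm, never from a script. Its argument "plan" is a list of rows, each a list of 3 entries, a list of its own where there are three numbers: the closure, from 0 (fully open) to 1 (shut), then the shift along the tool's x, y, z in cm, then the turn, a rotation vector about the tool's x, y, z in degrees. A call has 1 to 8 rows; each row shifts and turns the commanded pose from where the row before left it, along the tool's axes as they then stand; what a row does not reach is not made up. A row lasts 1/10 s, in which the tool goes at most 50 mm and 8.59 degrees, less where a joint would pass 70% of its speed; a pose out of reach is approached as far as the arm can. A call is refused whole if a number of a shift passes 5 or a number of a turn 8.59, either way. A call with a gripper value outside its range is refused whole. The fingers move at their own pace and stop on an object; "grip_force" is the grip in N (left out, the last holds). Time passes only in rows, so rows that do not move let the fingers close. It gives the time, the measured TCP pose, the force and the opening at its end, in the units of the state.
- manip.get_state(): the state, without advancing time (a new reading comes with each control period).
- manip.read_camera(name): name is "scene" or "top" or "wrist"; returns the picture (400x640x3 uint8, blue, green, red); there is no depth.
- manip.camera_info(name): a dict with "vertical_fov" (degrees; the focal length in pixels is half the picture's height over the tangent of half this angle, whatever the lens; pixels are square), "cx", "cy" (the principal point, pixels), "D" ([k1, k2, p1, p2, k3] as OpenCV has them; the pictures are not rectified), "rvec" (rotation vector, rad) and "tvec" (3), from world to camera coordinates, as OpenCV has them. Camera axes: x right, y down, z forward; pixel columns grow to the right and rows downward; lengths in mm; the calibration is good to about 2 mm. A picture is of the moment at which its call begins: read the wrist's pose just before it. camera_info takes no time and is no camera call; for the wrist camera it gives the pose at the moment of the call.
- manip.sign_off(): hands the job in, once; it reports no verdict.
The state is a dict: "time": time; "joints": joint angles; "dq": joint speeds; "joint_efforts": joint torques, N m; "ee_pos": TCP position; "eef_rot": TCP orientation; "force": force on the tool from outside, world axes, zero at the start; "wrist_torque": the same for the moment, N m; "gripper_width": opening from 0.0 (shut) to 1.0 (fully open).
Only numpy, scipy, OpenCV 4.12 (cv2) and the standard library are available. Lean on these libraries where they do the work, as an engineer would, in place of code of your own. Each camera call takes 0.05 s, during which the arm holds its last target.

### The job

The parcel scale on the packing desk rocks because the foot under the corner with the red sticker has lost its rubber cap. With the fingertips, push the orange wedge along the desk, thin end first, under that bare foot until it sits snug and takes the foot's weight without jacking the scale off its other feet; then press a fingertip down firmly on the plate at the red sticker to check that the corner no longer gives way, and move clear. Never pick up or tip the wedge, do not shove or lift the scale, and leave everything else on the desk where it stands.

Things in the scene. Friction and masses are not known exactly. Their poses are not given: they have to be found in the camera images.
- scale: Loose parcel scale, 3.0 kg. Origin: on the desk under the centre of its 235 x 285 mm steel plate (top 60 mm up). x runs from the display side to the far side, y to the left seen from the display. Dark base 215 x 265 mm, underside 18 mm up; display console at -x, 150 mm wide, to 158 mm from the centre. Three rubber-capped feet, 22 mm across, at (-85, 115), (85, 115), (85, -115) mm grip the desk.
- bare_foot (a point): Lowest point of the fourth, bare, short foot at (-85, -115) mm in the scale's frame: a domed steel stud 18 mm across, hanging 5 mm above the desk below the red sticker, 18 mm in from the base's -y end and 27 mm in from the plate's. Pressing the plate above it with 3 to 4 N rocks the scale down on to it. The wedge lies on the scale's -y side.
- plate_corner (a point): Centre of the round red sticker (20 mm across) on the steel plate's top, 60 mm above the desk, right above the bare foot, 32 and 27 mm in from the plate's edges: the place to press. A firm press is 6 to 20 N.
- wedge: Loose orange plastic wedge (levelling shim), 50 g, smooth: 110 mm long, 50 mm wide, flat on the desk. Origin: centre of its underside. x points to the thin end. The top slopes evenly from 14 mm high at the thick end to 2 mm at the thin end; the foot is met about 28 mm from the thin end. The push then rises from under 1 N to 5 to 10 N within 5 mm; 15 mm beyond that jacks the scale up too far.
- wedge_tip (a point): Middle of the wedge's thin edge, 1 mm above the desk.
- wedge_back (a point): Centre of the wedge's upright thick end face (50 mm wide, 14 mm high), 7 mm above the desk: the face to push on. Two fingertips spread some 30 mm apart and moved straight towards the foot turn the wedge square to the push and keep it so; a single narrow contact lets it veer.
- pen_holder: Bystander: square light-wood pen holder 96 x 96 mm at the foot, 100 mm high, with three pens up to 165 mm. Origin: centre of the underside.
- empty_holder: Bystander: the same holder without pens. Origin: centre of the underside.
- mug: Bystander: blue mug, 82 mm across, 92 mm high. Origin: centre of the underside.
- stapler: Bystander: dark stapler 155 x 36 x 51 mm. Origin: centre of the underside.
- tape_roll: Bystander: roll of brown parcel tape lying flat, 100 mm across, 48 mm high. Origin: centre of the underside.
Things that resemble listed ones, but are neither listed nor needed, are in the scene too. Of the things that look like the wedge, take the one that is nearest to the robot's base at the start.

How it is judged:
By the outcome, as a careful person would: the job done as asked, in the order asked, and still so for the second after the job is handed in, with the robot touching nothing.
It also fails if it takes over 54 s, if anything falls off the work surface, if the arm or the gripper's body presses on something with over 40 N, if the wrist force passes 120 N, or if a joint passes its speed limit or range.

## Working session

There is one attempt and no reset: what is moved stays moved. The work goes in short steps, Python scripts to look and compute and a tool call to move; the robot and the scene stay as the last step left them, time stands still between calls to the robot, and variables do not carry over. Pictures are saved under pics/ and viewed, and the job is handed in when it is done.

Besides the shell and the picture viewer there is one more tool, called as name([rows], argument=value, ...), one row to a line, values as JSON. jog_arm: Moves the arm, as the interface text tells. Its arguments: {"type":"object","properties":{"plan":{"type":"array"},"grip_force":{"type":"number"}},"required":["plan"]}

```bash
mkdir -p pics; ls
python3 - <<'E'
from station import manip
import cv2
s=manip.get_state();print(s)
for n in("scene","top","wrist"):
    print(n,manip.camera_info(n))
    cv2.imwrite(f"pics/{n}0.png",manip.read_camera(n))
E
```

```text
pics
{'time': 0.0, 'joints': array([-1.34927883e+00,  3.78092054e-01,  7.96374654e-02,  1.27439888e+00,
        2.87509299e-06,  1.46047524e+00]), 'dq': array([-7.63067859e-04, -9.03928467e-05,  8.33103174e-04, -2.37991314e-04,
        2.14298004e-03,  5.43523224e-04]), 'joint_efforts': array([-1.20782406e-04, -4.63604629e+01,  2.69873106e+01,  2.06831808e-02,
       -5.13591349e-04,  3.19948015e-06]), 'ee_pos': array([ 187.17573066, -542.99334571,  230.34880522]), 'eef_rot': array([-1.02705885e-03,  9.86266421e-01,  1.65158982e-01, -5.57217688e-05]), 'force': array([-0.42257378, -0.41792194, -0.10620469]), 'wrist_torque': array([-0.01234533, -0.01128871, -0.02017287]), 'gripper_width': 1.0011692343713843}
scene {'vertical_fov': 53.01678999620456, 'cx': 320.65967588544686, 'cy': 209.03548198236197, 'D': array([-0.06882122,  0.        ,  0.        ,  0.        ,  0.        ]), 'rvec': array([ 1.99485614,  1.18424479, -0.58502431]), 'tvec': array([-195.74840903, -290.36458515, 1721.59384194])}
top {'vertical_fov': 52.590457725401635, 'cx': 319.26264737334594, 'cy': 191.7731275726509, 'D': array([-0.00225848,  0.        ,  0.        ,  0.        ,  0.        ]), 'rvec': array([ 2.20530151, -2.16138778,  0.08629306]), 'tvec': array([-106.52062763,  578.61666288, 1694.24889029])}
wrist {'vertical_fov': 62.180678290635775, 'cx': 315.60026117892016, 'cy': 199.62956993156584, 'D': array([-0.01505911,  0.        ,  0.        ,  0.        ,  0.        ]), 'rvec': array([-2.35709325,  1.68100503,  0.24601881]), 'tvec': array([-573.64396376,  -36.65538909,  377.94288967])}
```

View pics/scene0.png

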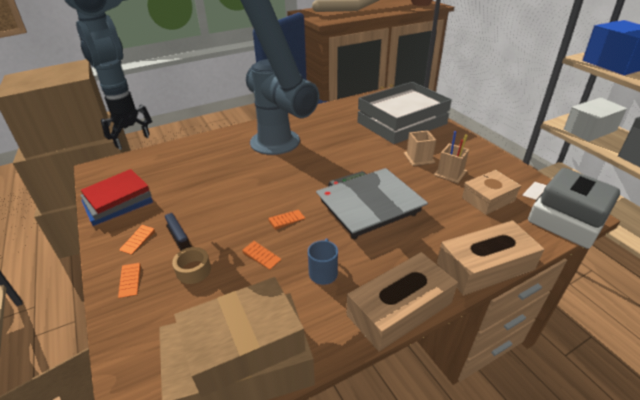

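View pics/top0.png

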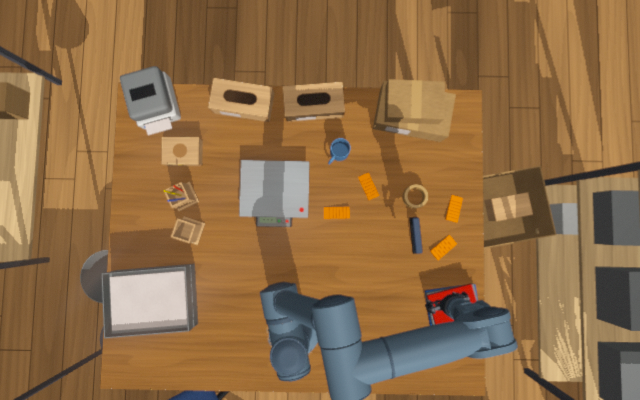

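View pics/wrist0.png

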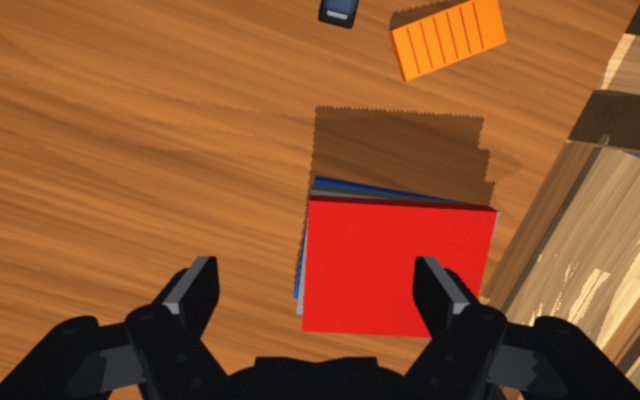

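Scene and top pictures show the scale at top (274,190), its sticker at (302,210), and four orange wedges at (337,213), (369,187), (454,208) and (443,247). I'll measure these next.

```bash
cat > h.py <<'E'
import numpy as np,cv2
from station import manip
def cam(n):
    i=manip.camera_info(n);f=200/np.tan(np.radians(i["vertical_fov"]/2))
    K=np.array([[f,0,i["cx"]],[0,f,i["cy"]],[0,0,1.]]);R=cv2.Rodrigues(i["rvec"])[0]
    return K,i["D"],R,np.array(i["tvec"])
def cast(c,px,z):
    K,D,R,t=c
    u=cv2.undistortPoints(np.float64(px).reshape(-1,1,2),K,D).reshape(-1,2)
    d=np.c_[u,np.ones(len(u))]@R; o=-R.T@t
    return o+d*((z-o[2])/d[:,2])[:,None]
def proj(c,P):
    K,D,R,t=c
    return cv2.projectPoints(np.float64(P).reshape(-1,1,3),cv2.Rodrigues(R)[0],t,K,D)[0].reshape(-1,2)
def blobs(im,lo,hi,amin=20):
    hsv=cv2.cvtColor(im,cv2.COLOR_BGR2HSV);m=cv2.inRange(hsv,np.array(lo),np.array(hi))
    m=cv2.morphologyEx(m,cv2.MORPH_CLOSE,np.ones((5,5),np.uint8))
    return m,[c for c in cv2.findContours(m,0,2)[0] if cv2.contourArea(c)>amin]
OR=((9,200,170),(16,255,255)); RED=((0,170,120),(5,255,255))
E
python3 - <<'E'
from h import *
for n in("top","scene"):
    c=cam(n);im=cv2.imread(f"pics/{n}0.png")
    _,b=blobs(im,*OR,60)
    for k in b:
        r=cv2.minAreaRect(k);P=cast(c,cv2.boxPoints(r),6)[:,:2];ctr=P.mean(0)
        print(n,"or",np.round(r[0]),np.round(ctr),np.round(np.hypot(*ctr)),np.round(P).tolist())
    _,b=blobs(im,*RED,6)
    for k in b:
        m=k.reshape(-1,2).mean(0);print(n,"red",m,cv2.contourArea(k),np.round(cast(c,[m],60)))
im=cv2.imread("pics/top0.png");cv2.imwrite("pics/topc.png",cv2.resize(im[140:240,225:395],None,fx=4.7,fy=4.7,interpolation=2))
im=cv2.imread("pics/scene0.png");cv2.imwrite("pics/scenec.png",cv2.resize(im[150:280,230:440],None,fx=3.8,fy=3.8,interpolation=2))
E
```

```text
top red [441.30434783 317.30434783] 148.0 [[  77. -600.   60.]]
top red [454.83076923 293.63076923] 294.0 [[ 173. -655.   60.]]
scene red [111.56701031 188.98969072] 1240.0 [[ 115. -663.   60.]]
```

View pics/topc.png

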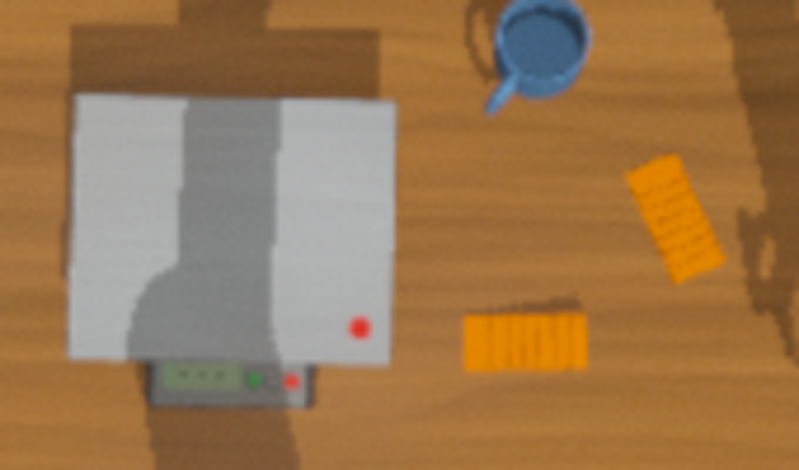

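View pics/scenec.png

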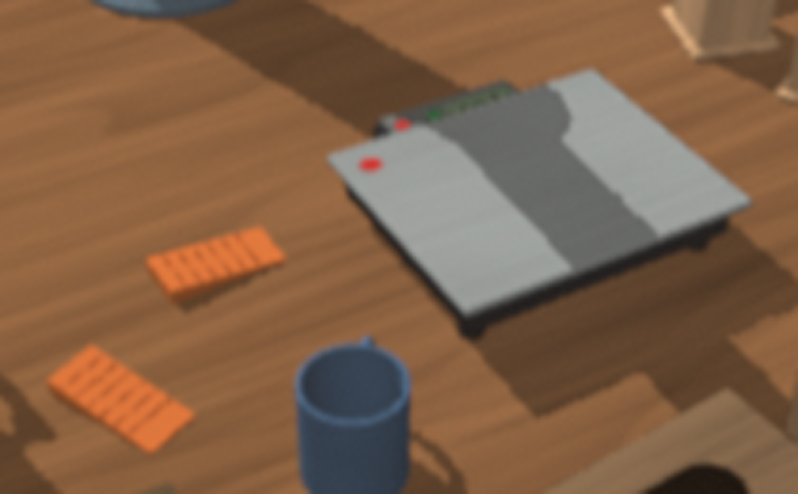

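Both crops show the near wedge with its shadow thickest at the end away from the scale, so the thin end already faces the foot. My orange mask found nothing, so I'll fix the thresholds.

```bash
python3 - <<'E'
from h import *
im=cv2.imread("pics/top0.png");h=cv2.cvtColor(im,cv2.COLOR_BGR2HSV);print(h[213,330],h[210,302],h[213,350],h[230,400])
im2=cv2.imread("pics/scene0.png");h2=cv2.cvtColor(im2,cv2.COLOR_BGR2HSV);print(h2[219,286],h2[193,327],h2[240,220])
E
sed -i 's/^OR=.*/OR=((5,185,170),(20,255,255)); RED=((0,130,100),(6,255,255))/' h.py
cat > m.py <<'E'
from h import *
for n in("top","scene"):
    c=cam(n);im=cv2.imread(f"pics/{n}0.png")
    m,b=blobs(im,*OR,60)
    for k in b:
        r=cv2.minAreaRect(k);P=cast(c,cv2.boxPoints(r),6)[:,:2];ctr=P.mean(0)
        print(n,"or",np.round(r[0]),np.round(ctr),np.round(np.hypot(*ctr)),np.round(P).tolist())
    x,y=(302,210) if n=="top" else (327,193)
    hs=cv2.cvtColor(im,cv2.COLOR_BGR2HSV)[y-5:y+6,x-6:x+7]
    w=np.clip(hs[...,1].astype(float)-90,0,None);yy,xx=np.mgrid[y-5:y+6,x-6:x+7]
    p=[(w*xx).sum()/w.sum(),(w*yy).sum()/w.sum()];print(n,"sticker",np.round(p,2),np.round(cast(c,[p],60),1))
    if n=="top":
        h=cv2.cvtColor(im,cv2.COLOR_BGR2HSV);g=((h[...,1]<60)&(h[...,2]>80)).astype(np.uint8)*255
        g[:150]=0;g[225:]=0;g[:,:225]=0;g[:,320:]=0
        g=cv2.morphologyEx(g,cv2.MORPH_CLOSE,np.ones((7,7),np.uint8))
        k=max(cv2.findContours(g,0,2)[0],key=cv2.contourArea);r=cv2.minAreaRect(k);P=cast(c,cv2.boxPoints(r),60)
        print("plate",r,np.round(P,1).tolist())
E
python3 m.py
```

```text
[ 18 255 225] [  2 195 215] [ 16 185 168] [ 16 168 168]
[ 11 186 224] [  1 190 204] [ 13 141 150]
top or [444. 247.] [ 356. -627.] 721.0 [[338.0, -565.0], [414.0, -651.0], [373.0, -688.0], [297.0, -602.0]]
top or [336. 212.] [ 495. -168.] 522.0 [[521.0, -112.0], [524.0, -223.0], [468.0, -224.0], [466.0, -113.0]]
top or [454. 208.] [ 523. -672.] 852.0 [[471.0, -633.0], [585.0, -658.0], [574.0, -712.0], [460.0, -686.0]]
top or [368. 186.] [ 611. -304.] 683.0 [[651.0, -254.0], [676.0, -305.0], [571.0, -354.0], [546.0, -303.0]]
top sticker [301.27 209.56] [[502.5 -21.9  60. ]]
plate ((273.4999694824219, 191.99998474121094), (63.99999237060547, 68.99998474121094), 90.0) [[703.9, 242.5, 60.0], [709.7, -45.2, 60.0], [443.6, -51.0, 60.0], [437.9, 233.2, 60.0]]
scene or [261. 255.] [ 612. -307.] 685.0 [[573.0, -348.0], [537.0, -310.0], [654.0, -266.0], [685.0, -303.0]]
scene or [286. 218.] [ 496. -171.] 525.0 [[469.0, -221.0], [478.0, -109.0], [524.0, -123.0], [514.0, -231.0]]
scene sticker [327.03 192.79] [[503.7 -22.6  60. ]]
```

jog_arm([
  [0.75,[4.3,-2.0,0],[0,0,-8.5]],
  [0.75,[4.5,-1.3,0],[0,0,-8.5]],
  [0.75,[4.6,-0.6,0],[0,0,-8.5]],
  [0.75,[4.7,0,0],[0,0,-8.5]],
  [0.75,[4.6,0.7,0],[0,0,-8.5]],
  [0.75,[4.5,1.4,0],[0,0,-8.5]],
  [0.75,[4.2,2.1,0],[0,0,-8.5]],
  [0.75,[3.9,2.7,0],[0,0,-8.5]],
])

```text
time: 0.95
ee_pos: [458.9, -281.4, 231.2]
eef_rot: [-0.0, 0.723, 0.691, -0.0]
force: [0.9, -0.6, -0.2]
gripper_width: 0.25
```

jog_arm([
  [0.75,[0,0,0],[0,0,0]],
  [0.75,[0,0,0],[0,0,0]],
])

```text
time: 1.15
ee_pos: [458.2, -282.2, 230.9]
eef_rot: [-0.0, 0.725, 0.689, -0.0]
force: [-0.9, 0.5, -0.1]
gripper_width: 0.253
```

```bash
cat >> h.py <<'E'
from scipy.spatial.transform import Rotation as Ro
def tool():
    s=manip.get_state();q=np.array(s["eef_rot"]);R=Ro.from_quat(q[[1,2,3,0]]).as_matrix()
    return s,R
def show():
    s,R=tool();print("t",round(s["time"],2),"p",np.round(s["ee_pos"],1),"x az",round(float(np.degrees(np.arctan2(R[1,0],R[0,0]))),2),"z",np.round(R[:,2],4),"F",np.round(s["force"],2),"w",round(s["gripper_width"],3))
    return s,R
E
python3 - <<'E'
from h import *
s,R=show();c=cam("wrist");print("cam",-c[2].T@c[3], "in tool",R.T@(-c[2].T@c[3]-s["ee_pos"]))
cv2.imwrite("pics/w1.png",manip.read_camera("wrist"))
E
```

```text
t 1.15 p [ 458.2 -282.2  230.9] x az 87.1 z [-1.e-03 -1.e-04 -1.e+00] F [-0.87  0.45 -0.08] w 0.253
cam [ 461.78809161 -208.34351755  372.97312853] in tool [  73.90562522   -0.32962308 -142.04025068]
```

View pics/w1.png

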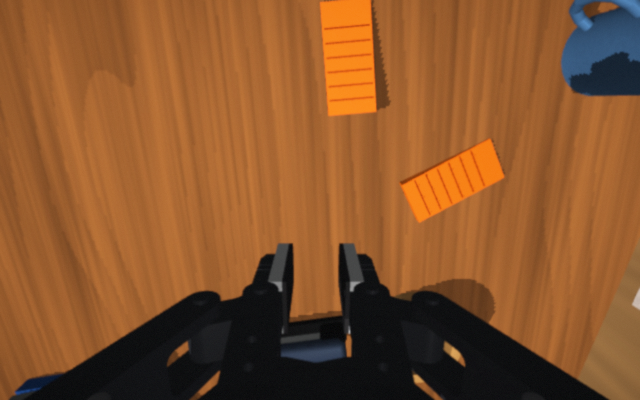

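Wrist picture: the wedge at (350,60), square to the view, with its thick end nearest the fingers; fingers at 0.25 opening. I'll move forward to see the wedge and the scale corner together.

jog_arm([
  [0.75,[3.7,1.2,0],[0,0,-2.9]],
  [0.75,[3.7,1.2,0],[0,0,0]],
  [0.75,[3.7,1.2,0],[0,0,0]],
  [0.75,[0,0,0],[0,0,0]],
  [0.75,[0,0,0],[0,0,0]],
])

```text
time: 1.7
ee_pos: [495.3, -173.7, 231.3]
eef_rot: [0.0, 0.708, 0.706, -0.0]
force: [-0.6, -0.7, -0.8]
gripper_width: 0.245
```

Run:
```python
from h import *
s,R=show();c=cam("wrist");im=manip.read_camera("wrist");cv2.imwrite("pics/w2.png",im)
m,b=blobs(im,*OR,800)
for k in b:
    r=cv2.minAreaRect(k);q=cv2.boxPoints(r);a=cv2.approxPolyDP(k,8,True).reshape(-1,2)
    print(a.tolist());print(np.round(cast(c,a,2),1)[:,:2].tolist(),np.round(cast(c,a,14),1)[:,:2].tolist())
m,b=blobs(im,*RED,60)
for k in b:
    r=cv2.minAreaRect(k);print("red",r,np.round(cast(c,[r[0]],60),1))
```

```text
t 1.7 p [ 495.3 -173.7  231.3] x az 89.84 z [-4.e-04 -8.e-04 -1.e+00] F [-0.61 -0.69 -0.83] w 0.245
[[446, 236], [376, 263], [390, 295], [458, 270]]
[[653.1, -258.2], [569.9, -294.1], [590.2, -339.8], [673.4, -304.4]] [[648.0, -253.1], [567.5, -287.8], [587.1, -332.0], [667.7, -297.8]]
[[294, 113], [296, 211], [341, 212], [339, 113]]
[[471.9, -113.4], [471.9, -225.7], [525.1, -227.1], [520.8, -113.6]] [[472.7, -113.0], [472.7, -221.6], [524.1, -222.9], [519.9, -113.1]]
red ((327.5, 7.5), (15.0, 23.0), 90.0) [[505.6 -24.9  60. ]]
```

View pics/w2.png

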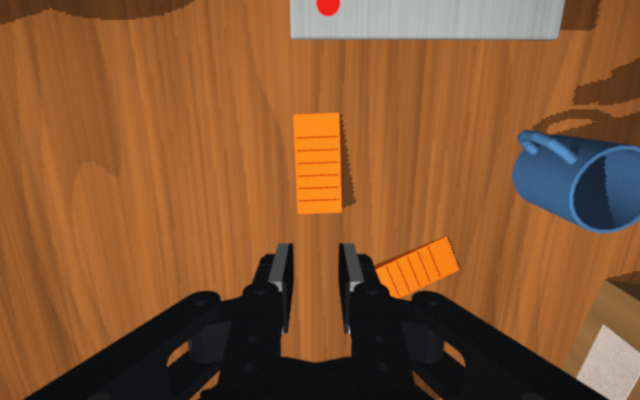

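Wrist picture: wedge corners at (294,113) to (341,212), and the sticker clipped at (328,5). A bit further forward will show the sticker whole.

jog_arm([
  [0.75,[3.5,0,0],[0,0,0]],
  [0.75,[0,0,0],[0,0,0]],
  [0.75,[0,0,0],[0,0,0]],
])

```text
time: 2.05
ee_pos: [495.6, -139.1, 231.3]
eef_rot: [0.0, 0.708, 0.706, -0.0]
force: [0.4, 0.5, 0.7]
gripper_width: 0.248
```

Run:
```python
from h import *
s,R=show();c=cam("wrist");im=manip.read_camera("wrist");cv2.imwrite("pics/w3.png",im)
m,b=blobs(im,*OR,800)
for k in b:
    a=cv2.approxPolyDP(k,8,True).reshape(-1,2)
    print(a.tolist());print(np.round(cast(c,a,2),1)[:,:2].tolist(),np.round(cast(c,a,14),1)[:,:2].tolist())
m,b=blobs(im,*RED,60)
for k in b:
    r=cv2.minAreaRect(k);print("red",r,np.round(cast(c,[r[0]],60),1))
h=cv2.cvtColor(im,cv2.COLOR_BGR2HSV);g=((h[...,1]<60)&(h[...,2]>100)).astype(np.uint8)*255
g[110:]=0
k=max(cv2.findContours(g,0,2)[0],key=cv2.contourArea);a=cv2.approxPolyDP(k,6,True).reshape(-1,2);print(a.tolist(),np.round(cast(c,a,60),1).tolist())
```

```text
t 2.05 p [ 495.6 -139.1  231.3] x az 89.81 z [-1.e-04 -9.e-04 -1.e+00] F [0.37 0.49 0.67] w 0.248
[[455, 293], [443, 262], [388, 287], [408, 300], [419, 290]]
[[674.0, -303.0], [653.6, -258.7], [587.2, -293.7], [614.2, -312.9], [627.2, -298.3]] [[668.2, -295.3], [648.5, -252.5], [584.2, -286.3], [610.4, -304.9], [622.9, -290.7]]
[[337, 144], [292, 147], [298, 242], [341, 239]]
[[519.5, -112.5], [469.3, -115.7], [473.8, -230.9], [526.1, -227.2]] [[518.7, -111.0], [470.1, -114.1], [474.5, -225.6], [525.1, -221.9]]
red ((327.0000305175781, 47.00000762939453), (23.25510597229004, 22.360679626464844), 63.43495178222656) [[505.8 -21.2  60. ]]
[[291, 77], [547, 80], [564, 0], [289, 0]] [[473.9, -45.7, 60.0], [703.6, -48.2, 60.0], [706.1, 15.9, 60.0], [473.7, 15.4, 60.0]]
```

View pics/w3.png

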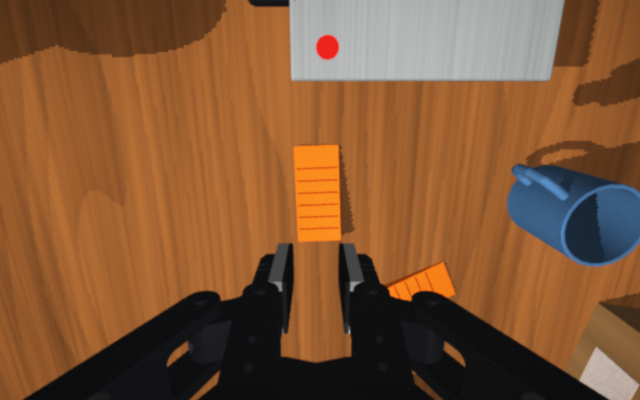

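jog_arm([
  [0.75,[-4.1,-0.1,0],[0,0,2.6]],
  [0.75,[-4.1,0.1,0],[0,0,0]],
  [0.75,[-4.1,0.1,0],[0,0,0]],
  [0.75,[0,0,4.5],[0,0,0]],
  [0.75,[0,0,4.5],[0,0,0]],
  [0.75,[0,0,4.5],[0,0,0]],
  [0.75,[0,0,4.5],[0,0,0]],
  [0.75,[0,0,2.5],[0,0,0]],
])

```text
time: 2.9
ee_pos: [490.3, -261.1, 22.5]
eef_rot: [-0.002, 0.724, 0.689, -0.001]
force: [-0.4, 0.7, -0.6]
gripper_width: 0.25
```

jog_arm([
  [0.75,[0,0,0],[0,0,0]],
  [0.75,[0,0,0],[0,0,0]],
])

```text
time: 3.1
ee_pos: [492.8, -261.9, 26.6]
eef_rot: [-0.0, 0.724, 0.69, -0.0]
force: [-0.3, -0.8, 0.5]
gripper_width: 0.251
```

Run:
```python
from h import *
show();cv2.imwrite("pics/w4.png",manip.read_camera("wrist"))
im=manip.read_camera("scene");cv2.imwrite("pics/s4.png",cv2.resize(im[130:290,200:400],None,fx=3.7,fy=3.7,interpolation=2))
```

```text
t 3.1 p [ 492.8 -261.9   26.6] x az 87.22 z [-4.e-04 -1.e-04 -1.e+00] F [-0.33 -0.75  0.53] w 0.251
```

View pics/w4.png

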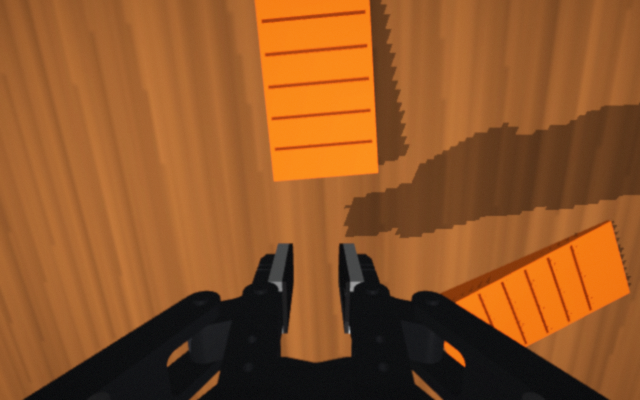

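View pics/s4.png

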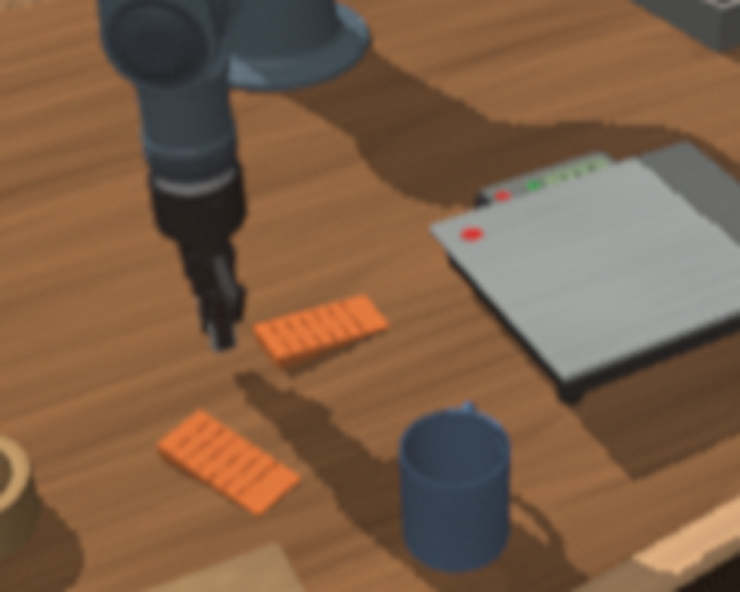

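Both pictures show the fingertips just behind the wedge's thick end, roughly centred on it: the end face spans 274–378 px and the finger gap is at 316. Next I'll lower and start pushing.

jog_arm([
  [0.75,[0,0,1.1],[0,0,0]],
  [0.75,[0,0,1.1],[0,0,0]],
  [0.75,[0,0,0],[0,0,0]],
  [0.75,[0.8,0,0],[0,0,0]],
  [0.75,[0.8,0,0],[0,0,0]],
  [0.75,[0.5,0,0],[0,0,0]],
  [0.75,[0.5,0,0],[0,0,0]],
  [0.75,[0.5,0,0],[0,0,0]],
])

```text
time: 4.0
ee_pos: [494.7, -229.3, 4.5]
eef_rot: [0.0, 0.723, 0.69, -0.0]
force: [0.5, -0.7, 0.3]
gripper_width: 0.249
```

jog_arm([
  [0.75,[0.5,0,0],[0,0,0]],
  [0.75,[0.5,0,0],[0,0,0]],
  [0.75,[0,0,0],[0,0,0]],
  [0.75,[0,0,0],[0,0,0]],
])

```text
time: 4.4
ee_pos: [495.0, -219.8, 4.3]
eef_rot: [0.0, 0.723, 0.69, -0.0]
force: [0.2, 0.1, -0.3]
gripper_width: 0.252
```

Run:
```python
from h import *
show();cv2.imwrite("pics/w5.png",manip.read_camera("wrist"))
```

```text
t 4.4 p [ 495.  -219.8    4.3] x az 87.32 z [-0.e+00 -2.e-04 -1.e+00] F [ 0.23  0.12 -0.28] w 0.252
```

View pics/w5.png

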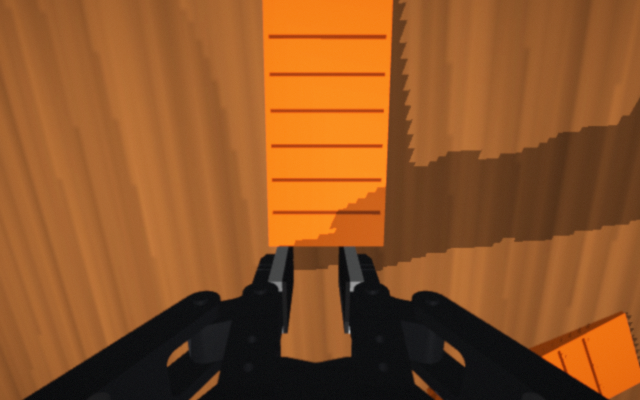

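Picture: the wedge is square to the fingers, with its end face at row 246 touching both tips. I'll push on.

jog_arm([
  [0.75,[0.8,0,0],[0,0,0]],
  [0.75,[1.0,0,0],[0,0,0]],
  [0.75,[1.0,0,0],[0,0,0]],
  [0.75,[1.0,0,0],[0,0,0]],
  [0.75,[1.0,0,0],[0,0,0]],
  [0.75,[1.0,0,0],[0,0,0]],
  [0.75,[0.8,0,0],[0,0,0]],
  [0.75,[0.6,0,0],[0,0,0]],
])

```text
time: 5.25
ee_pos: [498.4, -147.0, 4.3]
eef_rot: [-0.0, 0.723, 0.691, -0.0]
force: [0.3, 0.2, 0.3]
gripper_width: 0.251
```

jog_arm([
  [0.75,[0.5,0,0],[0,0,0]],
  [0.75,[0.4,0,0],[0,0,0]],
  [0.75,[0.4,0,0],[0,0,0]],
  [0.75,[0.2,0,0],[0,0,0]],
  [0.75,[0,0,0],[0,0,0]],
])

```text
time: 5.75
ee_pos: [499.1, -132.8, 4.3]
eef_rot: [-0.0, 0.723, 0.69, -0.0]
force: [-0.2, -0.1, -0.7]
gripper_width: 0.253
```

Run:
```python
from h import *
show();cv2.imwrite("pics/w6.png",manip.read_camera("wrist"))
im=manip.read_camera("scene");cv2.imwrite("pics/s6.png",cv2.resize(im[130:290,230:430],None,fx=3.7,fy=3.7,interpolation=2))
```

```text
t 5.75 p [ 499.1 -132.8    4.3] x az 87.32 z [-0.  0. -1.] F [-0.22 -0.06 -0.66] w 0.253
```

View pics/w6.png

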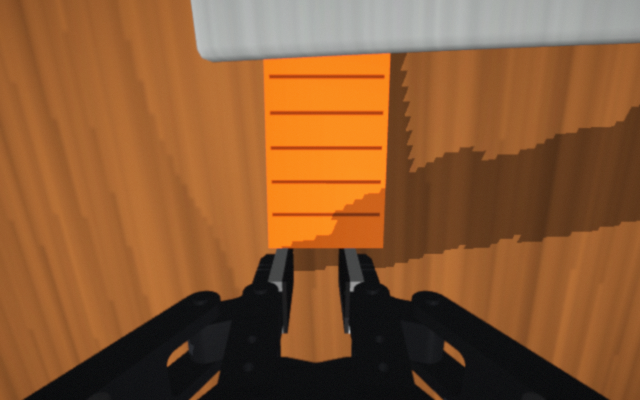

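View pics/s6.png

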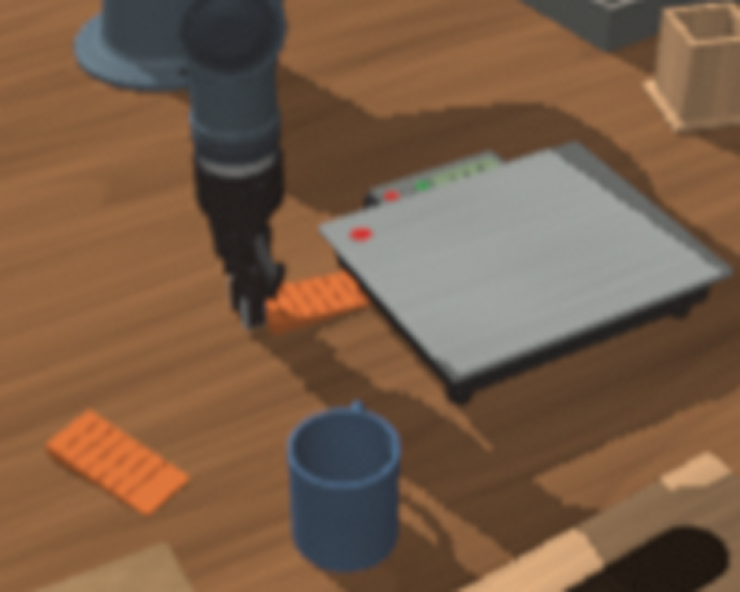

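Pictures show the wedge straight and its front part under the plate edge (row 55). I'll go slower now and watch the force.

jog_arm([
  [0.75,[0.3,0,0],[0,0,0]],
  [0.75,[0.3,0,0],[0,0,0]],
  [0.75,[0.3,0,0],[0,0,0]],
  [0.75,[0.2,0,0],[0,0,0]],
  [0.75,[0.1,0,0],[0,0,0]],
  [0.75,[0.1,0,0],[0,0,0]],
])

```text
time: 6.45
ee_pos: [499.7, -119.8, 4.3]
eef_rot: [0.0, 0.723, 0.69, -0.0]
force: [0.2, 0.2, -0.4]
gripper_width: 0.25
```

jog_arm([
  [0.75,[0.1,0,0],[0,0,0]],
  [0.75,[0.1,0,0],[0,0,0]],
])

```text
time: 6.65
ee_pos: [499.8, -117.9, 4.3]
eef_rot: [0.0, 0.724, 0.69, -0.0]
force: [0.3, -0.9, 0.3]
gripper_width: 0.249
```

jog_arm([
  [0.75,[0.1,0,0],[0,0,0]],
  [0.75,[0,0,0],[0,0,0]],
])

```text
time: 6.85
ee_pos: [499.8, -116.8, 4.3]
eef_rot: [0.0, 0.723, 0.69, 0.0]
force: [0.2, -0.8, 0.5]
gripper_width: 0.248
```

jog_arm([
  [0.75,[0.1,0,0],[0,0,0]],
  [0.75,[0,0,0],[0,0,0]],
])

```text
time: 7.05
ee_pos: [499.9, -115.8, 4.3]
eef_rot: [-0.0, 0.723, 0.69, 0.0]
force: [0.0, 0.3, -0.6]
gripper_width: 0.247
```

jog_arm([
  [0.75,[0.1,0,0],[0,0,0]],
  [0.75,[0,0,0],[0,0,0]],
])

```text
time: 7.25
ee_pos: [500.0, -114.9, 4.3]
eef_rot: [0.0, 0.723, 0.69, 0.0]
force: [-0.4, -0.8, -0.3]
gripper_width: 0.248
```

jog_arm([
  [0.75,[0.1,0,0],[0,0,0]],
  [0.75,[0,0,0],[0,0,0]],
])

```text
time: 7.45
ee_pos: [500.0, -114.0, 4.3]
eef_rot: [0.0, 0.724, 0.69, -0.0]
force: [-0.5, -0.8, -0.8]
gripper_width: 0.25
```

jog_arm([
  [0.75,[0.1,0,0],[0,0,0]],
  [0.75,[0,0,0],[0,0,0]],
])

```text
time: 7.65
ee_pos: [500.1, -113.2, 4.3]
eef_rot: [0.0, 0.724, 0.69, -0.0]
force: [-1.1, -0.8, -0.3]
gripper_width: 0.251
```

jog_arm([
  [0.75,[0.1,0,0],[0,0,0]],
  [0.75,[0,0,0],[0,0,0]],
])

```text
time: 7.85
ee_pos: [500.2, -112.4, 4.3]
eef_rot: [0.0, 0.724, 0.69, -0.0]
force: [0.3, -3.7, -1.2]
gripper_width: 0.252
```

jog_arm([
  [0.75,[0.1,0,0],[0,0,0]],
  [0.75,[0,0,0],[0,0,0]],
])

```text
time: 8.05
ee_pos: [500.2, -111.6, 4.3]
eef_rot: [0.001, 0.724, 0.69, -0.001]
force: [-0.3, -4.9, -0.9]
gripper_width: 0.254
```

jog_arm([
  [0.75,[0.1,0,0],[0,0,0]],
  [0.75,[0,0,0],[0,0,0]],
])

```text
time: 8.25
ee_pos: [500.3, -111.0, 4.4]
eef_rot: [0.001, 0.724, 0.69, -0.001]
force: [-0.6, -6.0, -1.1]
gripper_width: 0.248
```

jog_arm([
  [0.75,[0.1,0,0],[0,0,0]],
  [0.75,[0,0,0],[0,0,0]],
])

```text
time: 8.45
ee_pos: [500.4, -110.6, 4.4]
eef_rot: [0.001, 0.724, 0.69, -0.001]
force: [-0.7, -7.9, -2.2]
gripper_width: 0.245
```

Run:
```python
from h import *
show();im=manip.read_camera("wrist");cv2.imwrite("pics/w7.png",im);show()
```

```text
t 8.45 p [ 500.4 -110.6    4.4] x az 87.26 z [-1.0e-04 -3.7e-03 -1.0e+00] F [-0.73 -7.87 -2.18] w 0.245
t 8.5 p [ 500.4 -110.6    4.4] x az 87.26 z [-1.0e-04 -3.7e-03 -1.0e+00] F [-0.39 -7.88 -1.87] w 0.25
```

View pics/w7.png

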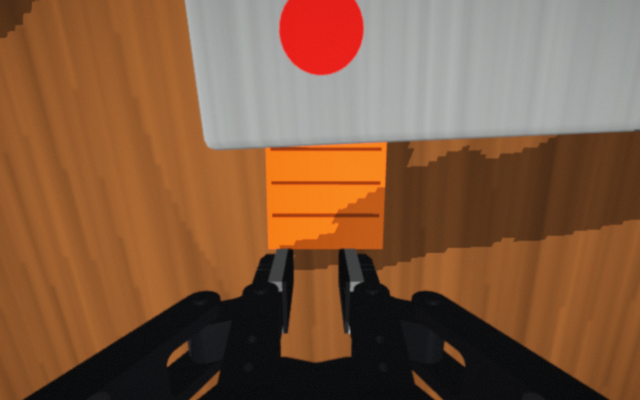

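Picture: the wedge is straight and seated under the plate edge, centred at column 326 against the sticker at (321,30), with a push force of 7.9 N. I'll back off gently.

jog_arm([
  [0.75,[-0.3,0,0],[0,0,0]],
  [0.75,[-0.7,0,0],[0,0,0]],
  [0.75,[-2.0,0,0],[0,0,0]],
  [0.75,[-2.0,0,0],[0,0,0]],
  [1,[0,0,-4],[0,0,0]],
  [1,[0,0,-4],[0,0,0]],
  [1,[0,0,-4],[0,0,0]],
  [1,[0,0,0],[0,0,0]],
])

```text
time: 9.3
ee_pos: [501.8, -160.3, 130.0]
eef_rot: [0.004, 0.723, 0.69, 0.003]
force: [0.9, -1.1, 0.2]
gripper_width: 0.005
```

Run:
```python
from h import *
show();c=cam("wrist");im=manip.read_camera("wrist");cv2.imwrite("pics/w8.png",im)
m,b=blobs(im,*RED,60)
for k in b:
    r=cv2.minAreaRect(k);print("red",r,np.round(cast(c,[r[0]],60),1))
m,b=blobs(im,*OR,300)
for k in b:
    a=cv2.approxPolyDP(k,8,True).reshape(-1,2);print(a.tolist(),np.round(cast(c,a,14),1)[:,:2].tolist())
```

```text
t 9.3 p [ 501.8 -160.3  130. ] x az 87.32 z [ 0.0099 -0.0029 -0.9999] F [ 0.89 -1.07  0.22] w 0.005
[[497, 325], [481, 284], [437, 307], [482, 332]] [[665.7, -294.8], [646.1, -250.2], [608.1, -271.8], [652.4, -301.7]]
[[348, 32], [279, 37], [282, 118], [348, 117]] [[531.4, -41.7], [482.4, -42.7], [480.3, -98.7], [530.2, -100.3]]
```

View pics/w8.png

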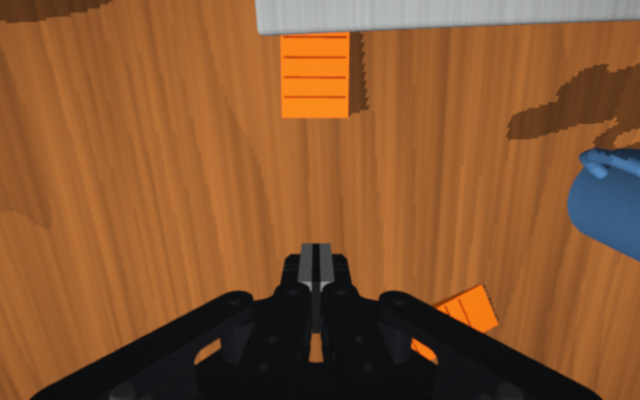

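jog_arm([
  [1,[3.5,0,0],[0,0,0]],
  [1,[3.5,0,0],[0,0,0]],
  [1,[0,0,0],[0,0,0]],
  [1,[0,0,0],[0,0,0]],
])

```text
time: 9.75
ee_pos: [500.1, -88.1, 123.0]
eef_rot: [-0.001, 0.723, 0.691, -0.001]
force: [0.3, -0.1, 0.4]
gripper_width: 0.002
```

Run:
```python
from h import *
s,R=show();c=cam("wrist");im=manip.read_camera("wrist");cv2.imwrite("pics/w9.png",im)
m,b=blobs(im,*RED,60)
for k in b:
    r=cv2.minAreaRect(k);P=cast(c,[r[0]],60)[0];print("red",r,np.round(P,1),"tool cm",np.round(R.T@(P-s["ee_pos"])/10,2))
print(proj(c,[s["ee_pos"]]))
```

```text
t 9.75 p [500.1 -88.1 123. ] x az 87.41 z [-2.4e-03  9.0e-04 -1.0e+00] F [ 0.28 -0.12  0.35] w 0.002
red ((320.3999938964844, 111.30000305175781), (33.09380340576172, 32.64659118652344), 63.43495178222656) [505.7 -20.8  60. ] tool cm [6.74 0.27 6.3 ]
red ((233.0, 10.5), (21.0, 22.0), 90.0) [459.5  35.6  60. ] tool cm [12.16 -4.6   6.32]
[[316.1211717  262.59428075]]
```

View pics/w9.png

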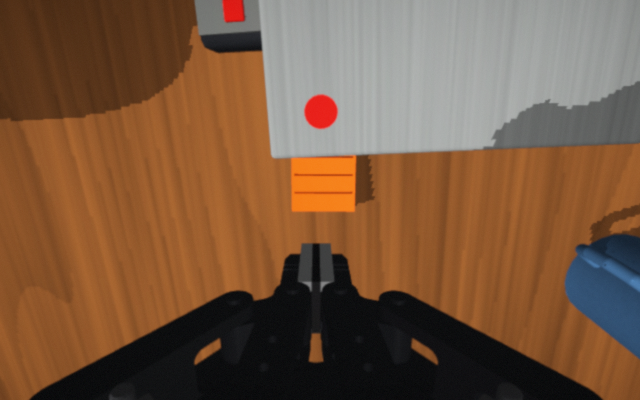

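Picture: sticker at (320,111), red console button at (233,10), wedge back at row 211, fingers shut at (316,255). I'll move over the sticker and lower to just above the plate.

jog_arm([
  [1,[3.4,0.1,0],[0,0,0]],
  [1,[3.3,0.1,0],[0,0,0]],
  [1,[0,0,2.5],[0,0,0]],
  [1,[0,0,2.3],[0,0,0]],
  [1,[0,0,0.5],[0,0,0]],
  [1,[0,0,0],[0,0,0]],
  [1,[0,0,0],[0,0,0]],
])

```text
time: 10.5
ee_pos: [506.8, -22.9, 71.9]
eef_rot: [0.0, 0.724, 0.69, 0.0]
force: [1.0, -0.4, 0.2]
gripper_width: -0.0
```

Run:
```python
from h import *
s,R=show()
im=manip.read_camera("scene");cv2.imwrite("pics/s10.png",cv2.resize(im[130:290,230:430],None,fx=3.7,fy=3.7,interpolation=2))
im=manip.read_camera("wrist");cv2.imwrite("pics/w10.png",im)
```

```text
t 10.5 p [506.8 -22.9  71.9] x az 87.25 z [ 7.e-04 -2.e-04 -1.e+00] F [ 1.   -0.42  0.17] w -0.0
```

View pics/s10.png

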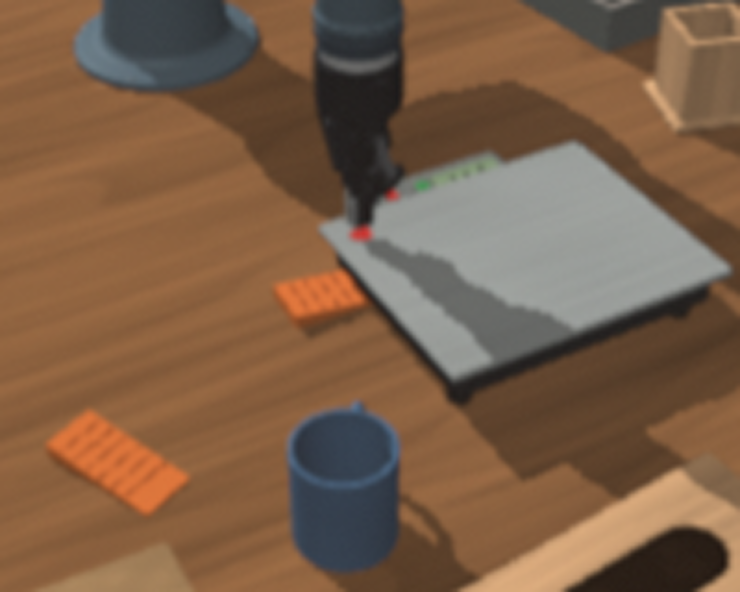

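View pics/w10.png

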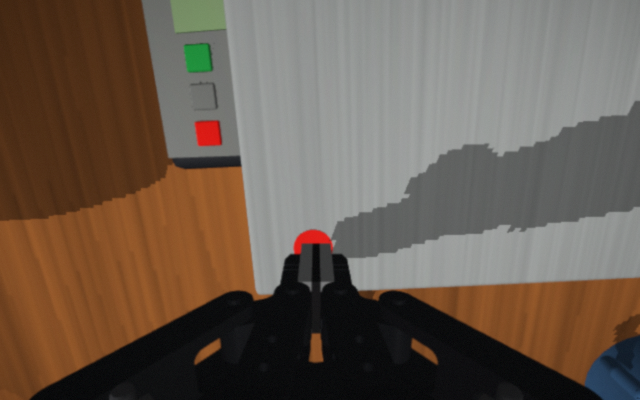

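Both pictures show the shut fingertips right above the sticker at wrist (313,243). I'll press down in small steps.

jog_arm([
  [1,[0.1,-0.1,0.5],[0,0,0]],
  [1,[0,0,0.4],[0,0,0]],
  [1,[0,0,0.1],[0,0,0]],
  [1,[0,0,0],[0,0,0]],
])

```text
time: 11.0
ee_pos: [505.0, -21.0, 61.0]
eef_rot: [-0.0, 0.723, 0.69, -0.0]
force: [-0.0, -0.4, 0.6]
gripper_width: 0.002
```

jog_arm([
  [1,[0,0,0.1],[0,0,0]],
  [1,[0,0,0],[0,0,0]],
])

```text
time: 11.2
ee_pos: [505.4, -21.1, 60.3]
eef_rot: [0.0, 0.723, 0.69, -0.0]
force: [0.2, 0.1, 0.1]
gripper_width: -0.004
```

jog_arm([
  [1,[0,0,0.1],[0,0,0]],
  [1,[0,0,0],[0,0,0]],
])

```text
time: 11.4
ee_pos: [505.5, -21.1, 60.0]
eef_rot: [0.0, 0.723, 0.69, 0.0]
force: [-2.7, 0.1, 6.0]
gripper_width: 0.001
```

jog_arm([
  [1,[0,0,0.05],[0,0,0]],
  [1,[0,0,0],[0,0,0]],
])

```text
time: 11.6
ee_pos: [505.5, -21.1, 60.0]
eef_rot: [0.0, 0.723, 0.69, 0.0]
force: [-3.5, 1.3, 10.0]
gripper_width: -0.0
```

jog_arm([
  [1,[0,0,0.03],[0,0,0]],
  [1,[0,0,0],[0,0,0]],
  [1,[0,0,0],[0,0,0]],
])

```text
time: 11.9
ee_pos: [505.5, -21.1, 60.0]
eef_rot: [0.0, 0.723, 0.69, 0.0]
force: [-5.2, 1.4, 13.0]
gripper_width: -0.002
```

At 13 N the plate stayed at z = 60.0. Now I'll lift off and move clear.

jog_arm([
  [1,[0,0,0],[0,0,0]],
  [1,[0,0,0],[0,0,0]],
  [1,[0,0,-0.3],[0,0,0]],
  [1,[0,0,-2],[0,0,0]],
  [1,[0,0,-4],[0,0,0]],
  [1,[0,0,-4],[0,0,0]],
  [1,[-4,0,-4],[0,0,0]],
  [1,[-4,0,-2],[0,0,0]],
])

```text
time: 12.7
ee_pos: [503.2, -96.6, 220.3]
eef_rot: [0.002, 0.722, 0.691, 0.001]
force: [1.2, -0.8, -0.0]
gripper_width: -0.0
```

jog_arm([
  [1,[-4,0,0],[0,0,0]],
  [1,[-3,0,0],[0,0,0]],
  [1,[0,0,0],[0,0,0]],
  [1,[0,0,0],[0,0,0]],
  [1,[0,0,0],[0,0,0]],
])

```text
time: 13.2
ee_pos: [498.3, -165.3, 216.6]
eef_rot: [-0.0, 0.723, 0.691, 0.0]
force: [-0.3, 0.2, 0.4]
gripper_width: 0.0
```

Run:
```python
from h import *
s,R=show();c=cam("wrist")
im=manip.read_camera("wrist");cv2.imwrite("pics/w11.png",im)
m,b=blobs(im,*RED,60)
for k in b:
    r=cv2.minAreaRect(k);print("red",r[0],np.round(cast(c,[r[0]],60)[0],1))
m,b=blobs(im,*OR,300)
for k in b:
    a=cv2.approxPolyDP(k,8,True).reshape(-1,2);print(a.tolist(),np.round(cast(c,a,14),1)[:,:2].tolist())
im=manip.read_camera("scene");cv2.imwrite("pics/s11.png",im)
x,y=327,193
hs=cv2.cvtColor(im,cv2.COLOR_BGR2HSV)[y-5:y+6,x-6:x+7]
w=np.clip(hs[...,1].astype(float)-90,0,None);yy,xx=np.mgrid[y-5:y+6,x-6:x+7]
print("scene sticker",(w*xx).sum()/w.sum(),(w*yy).sum()/w.sum())
```

```text
t 13.2 p [ 498.3 -165.3  216.6] x az 87.36 z [-6.e-04  7.e-04 -1.e+00] F [-0.32  0.18  0.36] w 0.0
red (317.0, 11.0) [505.9 -22.5  60. ]
[[452, 243], [368, 285], [373, 298], [400, 290], [424, 299], [464, 278]] [[648.8, -253.3], [553.6, -302.6], [559.6, -320.5], [591.5, -311.2], [620.6, -324.9], [666.2, -298.8]]
[[345, 47], [293, 50], [295, 109], [345, 108]] [[531.9, -44.0], [482.0, -44.4], [480.5, -99.1], [530.7, -100.4]]
scene sticker 327.0507900677201 192.7629796839729
```

View pics/w11.png

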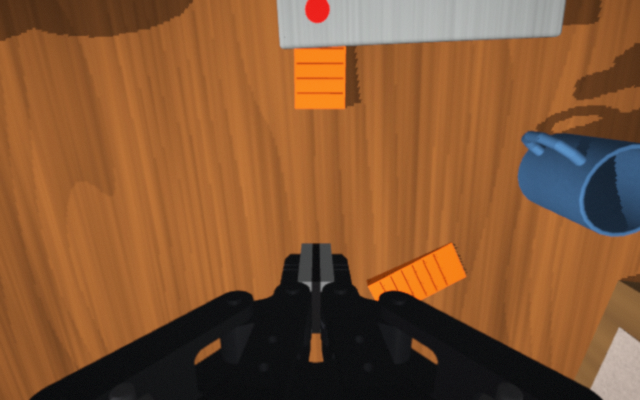

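View pics/s11.png

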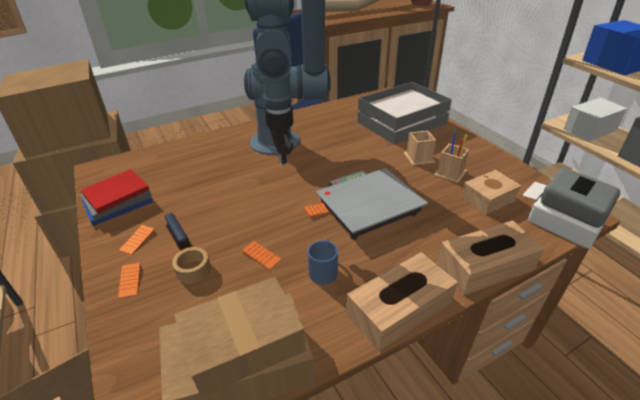

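The wedge's back is still at y ≈ -99.8, the sticker hasn't moved in the scene view (327.05,192.76), and everything else stands where it was. Handing in.

```bash
python3 -c "
from station import manip
print(manip.sign_off())"
```

```text
the job is handed in; nothing more can be done
None
```

I pushed the wedge nearest the base under the bare foot, checked the corner with a press on the red sticker, moved clear and handed the job in after about 13 s.

- **Push:** I used two spread fingertips, moving straight towards the foot. The force rose from under 1 N to 7.9 N over about 3 to 4 mm after the wedge met the foot, and I stopped there. That is well short of the 15 mm that would jack the scale too far.
- **Press:** I pressed the sticker with the shut fingertips up to 13 N. The fingertips stayed at 60.0 mm from 6 to 13 N, so the corner no longer gives way. The press also put about 5 N sideways on the plate, and the scale did not shift.
- **Last checks:**
  - The wedge's back face was within about 1 mm of where it was before the press.
  - The sticker was within 0.1 px of its starting place in the scene camera.
  - In the last scene picture the other things looked undisturbed. I checked those by eye only.
- **Disagreement:** the wrist camera placed the sticker 2 to 3 mm further in x than the other two cameras, about the calibration error. I aimed close to the wrist camera's figure, so the press was within about 3 mm of the sticker's centre by any camera.

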